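# Set the roll gap on the bench rolling mill

## Task

Set the gap on the little rolling mill: turn the knurled thumbscrew on its top clockwise (seen from above) until it is fully seated and will go no further, then back it off a quarter turn. Finish still gripping the thumbscrew there, with it at rest, so that it cannot creep while I check the gap; leave the other things on the table where they are.

Things in the scene. Friction and masses are not known exactly. Their poses are not given: they have to be found in the camera images.
- mill: Grey bench rolling mill, fixed to the table: base 100 mm (its x) by 130 mm (its y), 12 mm thick, two cheeks, two steel rolls along its y, and a top bridge 66 x 120 mm whose top is 134 mm above the table and carries only the thumbscrew, at the mill's centre. Origin under the centre of the base, at table height; z up. A drive stub sticks out to 79 mm on its +y side, 43 mm up.
- screw_head (a point): Centre of the thumbscrew's head, on its vertical axis, half-way up, 164 mm above the table. The head is a round knurled steel cylinder, diameter 34 mm, 22 mm high, on a neck of diameter 18 mm; 16 mm free below the head down to a bush of diameter 30 mm. It does not rise or sink in turning. The point turns with the screw: x along the dark index line on the head's top, z up.
- thumbscrew (a joint): Thumbscrew angle, rad: 0 = seated (hard stop), growing anticlockwise seen from above (backing off), at most 7.0. Starts at 2.2 to 3.8 (about 0.35 to 0.6 turn), so it may take several strokes, with a fresh grasp each. Stays where it is left (friction about 0.05 N m, no spring); a 20 N grip turns it without slipping, and at the stop the fingers slip round the head.
- ring_dish: Bystander: shallow round dish with rings in it, 61 mm across and 14 mm high, in front of the mill; origin under its centre.
- wax_block: Bystander: carving wax block 34 x 62 x 22 mm, in front of the mill; origin under its centre.
- flux_jar: Bystander: small white lidded jar, 53 mm across and 59 mm high, behind the mill; origin under its centre.
- stone_tin: Bystander: small flat tin 64 x 88 x 28 mm, behind the mill; origin under its centre.
Things that resemble listed ones, but are neither listed nor needed, are in the scene too. Leave any pink look-alike of the mill alone.

How it is judged:
By the outcome, as a careful person would: the job done as asked, in the order asked, and still so for the second after the job is handed in, while the arm keeps its last pose, push and grip.
It also fails if it takes over 64 s, if anything falls off the work surface, if the arm or the gripper's body presses on something with over 40 N, if the wrist force passes 120 N, or if a joint passes its speed limit or range.

## Robot

A 6-joint arm with a two-finger parallel gripper is mounted at the origin on a cart in front of the work surface, level with it; the furniture and walls round the work are solid. World frame = base frame: x ahead of the robot, y to its left, z up, the work surface at z = 0. Lengths are in mm, angles in rad, forces in N, time in s.
With the tool pointing down it reaches from about 400 to 925 mm from the base axis. Payload 12.5 kg.
Tool frame: the origin (TCP) lies midway between the tips of the shut fingers; the grasp point (between the pads) lies 19 mm behind it; z points along the fingers, y is the line along which they close (so a half turn about z gives the same grasp; the last joint's range is limited). The gripper opens to 95 mm and grips with 3 to 60 N. Pads are 20 mm wide; open, the fingers measure 119 mm over their backs; the gripper's body (75 mm by 180 mm) begins 59 mm behind the grasp point.
Start: joints at [-1.306, 0.491, 1.559, -0, 1.092, -0.106], TCP at [226.499, -582.533, 214.661] pointing down, gripper open.
Joint ranges: [-3.1, 3.1], [-0.84, 2.19], [0.05, 2.79], [-1.13, 4.28], [0.06, 2.93], [-2.69, 2.69]. Speed limits (rad/s): [2.22, 2.22, 2.79, 3.14, 3.14, 3.14].

## Interface

Orientations are given as [roll, pitch, yaw] about the fixed x, y, z axes, in that order (R = Rz(yaw) Ry(pitch) Rx(roll)).
In Python, from cell import readout, eyes, env gives the robot as it stands.
- The arm moves only by the tool move_arm, never from a script. Its argument "plan" is a list of rows, each a list of 3 entries, a list of its own where there are three numbers: the turn, a rotation vector about the tool's x, y, z in degrees, then the shift along the tool's x, y, z in m, then the gripper command: -1 is shut, 1 is fully open, values between are in proportion. In form: [[[ax, ay, az], [x, y, z], jaw], ...]. A call has 1 to 5 rows; each row is the pose to reach, as a shift and turn from the pose commanded when the call began, along the tool's axes at that moment; what a row does not reach only later rows make up. A row lasts 1/8 s, in which the tool goes at most 62.5 mm and 10.7 degrees, less where a joint would pass 70% of its speed; a pose out of reach is approached as far as the arm can. A call with a gripper value outside its range is refused whole. The fingers move at their own pace and stop on an object; the grip force is fixed at half the most. Time passes only in rows, so rows that repeat a pose let the fingers close. It gives the time, the measured TCP pose, the force, the opening and the grip force at its end, in the units of the state.
- readout.state(): the state, without advancing time (a new reading comes with each control period).
- eyes.read_camera(name): name is "side" or "top"; returns a dict with "img" (384x512x3 uint8, red, green, blue), "K" (3x3 intrinsics, pixels), "extrinsics" (4x4, takes a point from camera to world coordinates). Camera axes: x right, y up, looking along -z (the intrinsics and any distortion apply to the point x, -y, -z); pixel columns grow to the right and rows downward; lengths in mm; the calibration is good to about 2 mm. A picture is of the moment at which its call begins. There is no depth.
- env.job_done(): hands the job in; it is judged then, once.
Trained networks look in a picture, given as the dict that the camera call returned (one of the last four; its "shot" number tells which), for a name from the list of things; names that differ only in an ending like _2 or _b are one class to them, and where a whole thing is asked for, a point or a joint stands for the part that bears it (a point fixed in the world has none). Each returns a list of dicts, best first, with "score" (0 to 1); they miss things now and then, are a little off and sometimes report something else, mostly with a low value. They report only what shows in the picture. A call takes as long as a camera call. They do not tell look-alikes from the thing itself.
- eyes.cut_out(picture, name): "mask" (384x512 bool, what is visible of it) and "uv" ([column, row] in pixels, amid what is visible of it).
The state is a dict: "t": time; "joints": joint angles; "qvel": joint speeds; "tau": joint torques, N m; "eef_pos": TCP position; "tcp_rot": TCP orientation; "ft_force": force on the tool from outside, world axes, zero at the start; "moment": the same for the moment, N m; "opening": opening from 0.0 (shut) to 1.0 (fully open); "grip_force": force on a finger pad.
Only numpy, scipy, OpenCV 4.12 (cv2) and the standard library are available. Lean on these libraries where they do the work, as an engineer would, in place of code of your own. Each camera call takes 0.05 s, during which the arm holds its last target. There are 200 camera calls.

## Working session

There is one attempt and no reset: what is moved stays moved. The work goes in short steps, Python scripts to look and compute and a tool call to move; the robot and the scene stay as the last step left them, time stands still between calls to the robot, and variables do not carry over. Pictures are saved under pics/ and viewed, at most 10 in all, crops included, and the job is handed in when it is done.

Besides the shell and the picture viewer there is one more tool, called after "Call:" by a JSON object that holds its "method" and its "body". move_arm: Moves the arm, as the interface text tells. Its arguments: {"type":"object","properties":{"plan":{"type":"array","items":{"type":"array"}}},"required":["plan"]}

```bash
mkdir -p pics; ls
python3 - <<'E'
from cell import readout, eyes, env
import cv2, numpy as np
print(readout.state())
ims=[]
for n in ("side","top"):
    p=eyes.read_camera(n); 
    cv2.imwrite(f"pics/{n}0.png",p["img"][:,:,::-1])
    print(n,p["K"].tolist(),np.round(p["extrinsics"],3).tolist(),[k for k in p])
    for o in ("mill","screw_head"):
        for d in eyes.cut_out(p,o): print(o,round(d["score"],2),d["uv"],d["mask"].sum())
E
```

```text
pics
{'t': 0.0, 'joints': array([-1.30561464e+00,  4.91552558e-01,  1.55946381e+00, -4.27329345e-06,
        1.09171243e+00, -1.05560877e-01]), 'qvel': array([-0.00125075, -0.00191682,  0.00131806, -0.00118676,  0.00088006,
       -0.00053922]), 'tau': array([-1.51951386e-03, -6.12638354e+01, -2.58179086e+01,  6.92676427e-02,
        4.82246862e-02, -9.55320866e-05]), 'eef_pos': array([ 226.41813255, -582.27264022,  214.06115915]), 'tcp_rot': array([-3.14046243e+00, -1.15941027e-04,  3.70744467e-01]), 'ft_force': array([ 0.29925637, -0.25515075,  0.19914422]), 'moment': array([-0.00370288, -0.02312893,  0.038601  ]), 'grip_force': 0.0, 'opening': 1.0024630966651258}
side [[349.50653405938044, 0.0, 258.918598056095], [0.0, 349.50653405938044, 193.81385011165244], [0.0, 0.0, 1.0]] [[1.0, -0.027, 0.008, 575.448], [0.018, 0.386, -0.922, -773.41], [0.021, 0.922, 0.386, 439.345], [0.0, 0.0, 0.0, 1.0]] ['img', 'K', 'extrinsics', 'shot']
mill 0.87 [220.5, 191.4] 2259
mill 0.59 [262.6, 222.2] 2471
screw_head 0.83 [268.7, 188.1] 242
screw_head 0.68 [222.2, 159.5] 161
screw_head 0.59 [328.8, 249.1] 521
top [[352.51192217293163, 0.0, 251.23308791682834], [0.0, 352.51192217293163, 191.8134836130112], [0.0, 0.0, 1.0]] [[0.001, 0.996, -0.091, 481.592], [-1.0, -0.0, -0.015, -15.387], [-0.015, 0.091, 0.996, 948.915], [0.0, 0.0, 0.0, 1.0]] ['img', 'K', 'extrinsics', 'shot']
mill 0.73 [285.9, 181.2] 1978
mill 0.71 [204.1, 234.3] 2031
screw_head 0.66 [287.7, 174.8] 204
screw_head 0.63 [196.5, 230.4] 228
```

View pics/side0.png

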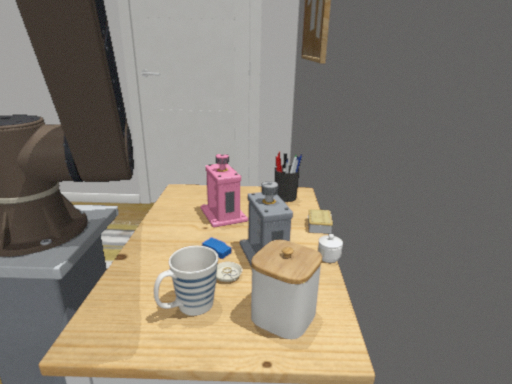

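View pics/top0.png

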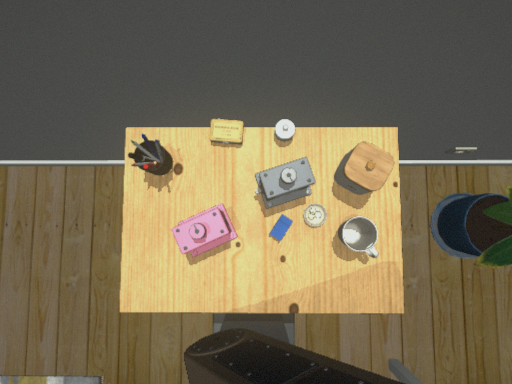

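Side view: the grey mill's screw head is at (269,188), with the pink look-alike's at (222,160). Top view: grey head at (288,175), pink at (197,230). Other round-topped things are the wooden-lidded canister at (370,165), the jar at (285,130) and the mug at (358,235). I choose the grey one.

```bash
cat > h.py <<'E'
from cell import readout, eyes, env
import cv2, numpy as np
def ray(p,uv):
    K=p["K"];E=p["extrinsics"]
    d=np.array([(uv[0]-K[0,2])/K[0,0],-(uv[1]-K[1,2])/K[1,1],-1.])
    d=E[:3,:3]@d; return E[:3,3],d
def atz(p,uv,z):
    o,d=ray(p,uv); return o+d*(z-o[2])/d[2]
def proj(p,X):
    E=p["extrinsics"];c=E[:3,:3].T@(np.asarray(X,float)-E[:3,3]); K=p["K"]
    return np.array([K[0,2]+K[0,0]*c[0]/-c[2],K[1,2]+K[1,1]*c[1]/c[2]])
def tri(ps,uvs):
    A=0;b=0
    for p,uv in zip(ps,uvs):
        o,d=ray(p,uv);d=d/np.linalg.norm(d);M=np.eye(3)-np.outer(d,d);A=A+M;b=b+M@o
    return np.linalg.solve(A,b)
E
python3 - <<'E'
from h import *
s=eyes.read_camera("side");t=eyes.read_camera("top")
for n in("screw_head","mill"):
  for a in eyes.cut_out(s,n):
    for b in eyes.cut_out(t,n): print(n,a["uv"],b["uv"],tri([s,t],[a["uv"],b["uv"]]).round(1), atz(t,b["uv"],175 if n!="mill" else 134).round(1))
    
print("canister top rim", atz(t,(370,165),180).round(), tri([s,t],[(287,252),(370,164)]).round())
print("mug",tri([s,t],[(195,262),(358,235)]).round())
m=[d for d in eyes.cut_out(t,"mill") if d["uv"][0]>250][0]["mask"].astype(np.uint8)
print(cv2.minAreaRect(cv2.findNonZero(m)))
a=cv2.resize(t["img"][150:215,245:325],None,fx=9,fy=9,interpolation=cv2.INTER_CUBIC)
cv2.imwrite("pics/c1.png",a[:,:,::-1])
E
```

```text
screw_head [270.4, 188.7] [288.6, 178.9] [587.9 -87.5 164. ] [581.1 -86.5 175. ]
screw_head [270.4, 188.7] [198.9, 228.3] [534.9 123.2  82.3] [472.3 110.4 175. ]
screw_head [221.4, 158.5] [288.6, 178.9] [532.2 -87.  234.9] [581.1 -86.5 175. ]
screw_head [221.4, 158.5] [198.9, 228.3] [469.3 111.3 167.4] [472.3 110.4 175. ]
screw_head [262.4, 220.0] [288.6, 178.9] [584.8 -94.2  94.7] [581.1 -86.5 175. ]
screw_head [262.4, 220.0] [198.9, 228.3] [524.5 142.3 -25.6] [472.3 110.4 175. ]
mill [261.7, 220.4] [283.2, 180.8] [582.2 -81.6  87. ] [581.9 -77.7 134. ]
mill [261.7, 220.4] [204.1, 235.0] [514.5 125.6 -16.9] [456.4 104.9 134. ]
mill [261.7, 220.4] [285.9, 175.5] [588.4 -88.3  91.6] [594.3 -84.1 134. ]
mill [221.7, 192.3] [283.2, 180.8] [534.3 -82.9 159.6] [581.9 -77.7 134. ]
mill [221.7, 192.3] [204.1, 235.0] [459.6 115.1  69. ] [456.4 104.9 134. ]
mill [221.7, 192.3] [285.9, 175.5] [540.3 -89.7 164.1] [594.3 -84.1 134. ]
canister top rim [ 611. -265.  180.] [ 620. -281.  131.]
mug [ 459. -259.   92.]
((283.9679870605469, 182.197509765625), (38.41781997680664, 60.54982376098633), 72.6459732055664)
```

View pics/c1.png

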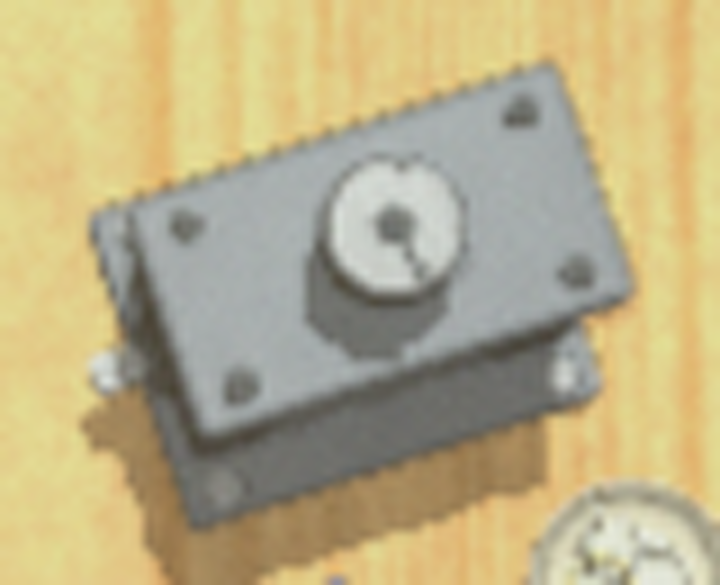

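The crop shows the grey mill, not the pink one. Its screw head's top disc is centred at crop (395,226), which is about (288.4,174.6) in the full image, with a radius of 7.8 px or about 17 mm, as specified. The index line points to the lower right. The drive stub is at the left, so the mill's yaw is about +18° and the screw is at roughly 3.3 rad.

Run:
```python
from h import *
s=eyes.read_camera("side");t=eyes.read_camera("top")
P=atz(t,(288.4,174.6),175);print(P)
b=[d for d in eyes.cut_out(s,"screw_head") if 255<d["uv"][0]<285 and d["uv"][1]<205]
for d in b:
    v,u=np.nonzero(d["mask"]);print("side mask",u.min(),u.max(),v.min(),v.max())
for z in(153,164,175):print(z,proj(s,[P[0],P[1],z]),proj(s,[P[0]+17,P[1],z])[0],proj(s,[P[0]-17,P[1],z])[0])
a=cv2.resize(s["img"][170:220,240:305],None,fx=10,fy=10,interpolation=cv2.INTER_CUBIC)
cv2.imwrite("pics/c2.png",a[:,:,::-1])
```

```text
[590.644671   -86.18074116 175.        ]
side mask 262 276 182 200
153 [268.9613697  193.55703245] 276.94401249204407 260.9817479804167
164 [269.12981065 188.76473293] 277.1582893064213 261.1043878420945
175 [269.30019538 183.91713091] 277.37503931982286 261.2284426803394
```

View pics/c2.png

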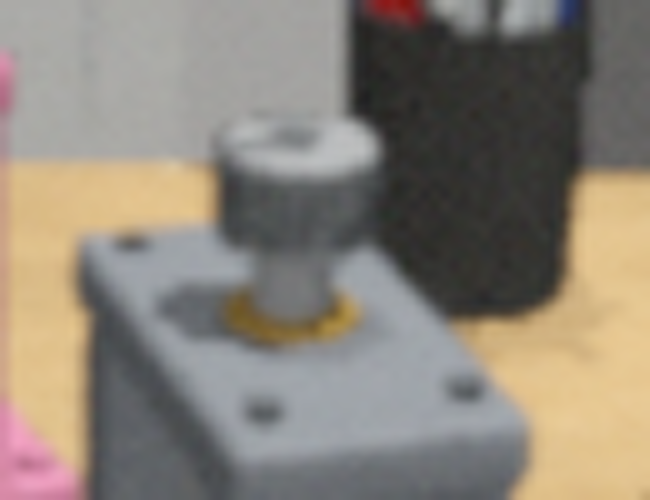

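The side crop shows the head at columns 261.3–277.7 with its top at row 184. That matches the projected (590.6, -86.2) to about 1 mm. I'm setting out now, raising slightly and turning anticlockwise so there is a full clockwise stroke to use.

Call:
{"method": "move_arm", "body": {"plan": [[[0, 0, -10], [0.035, -0.022, -0.03], 1], [[0, 0, -20], [0.07, -0.044, -0.03], 1], [[0, 0, -30], [0.105, -0.066, -0.03], 1], [[0, 0, -40], [0.139, -0.088, -0.03], 1], [[0, 0, -50], [0.173, -0.11, -0.03], 1]]}}

```text
t: 1.58
eef_pos: [348.6, -416.2, 244.8]
tcp_rot: [3.141, 0.0, 1.249]
ft_force: [0.0, 0.1, -0.5]
opening: 0.999
grip_force: 0.0
```

```bash
cat >> h.py <<'E'
from scipy.spatial.transform import Rotation as Ro
def to(T,yaw=None):
    s=readout.state();r=Ro.from_euler("xyz",s["tcp_rot"])
    print("t",round(s["t"],2),"pos",s["eef_pos"].round(1),"rpy°",np.degrees(s["tcp_rot"]).round(2),"j",s["joints"].round(2),"F",s["ft_force"].round(1),"M",s["moment"].round(2),"op",round(s["opening"],3),"grip",round(s["grip_force"],1))
    print("shift m",(r.inv().apply(np.array(T)-s["eef_pos"])/1000).round(4))
H=[590.6,-86.3,146.]
E
python3 -c "
from h import *
to([590.6,-86.3,245])"
```

```text
t 1.57 pos [ 348.6 -416.2  244.8] rpy° [1.7998e+02 2.0000e-02 7.1570e+01] j [-1.    0.34  1.72 -0.    1.08 -0.67] F [ 0.   0.1 -0.5] M [-0.09 -0.1  -0.06] op 0.999 grip 0.0
shift m [ 3.895e-01  1.253e-01 -3.000e-04]
```

Call:
{"method": "move_arm", "body": {"plan": [[[0, 0, -10], [0.039, 0.0126, 0], 1], [[0, 0, -20], [0.078, 0.0252, 0], 1], [[0, 0, -30], [0.117, 0.0378, 0], 1], [[0, 0, -40], [0.156, 0.0504, 0], 1], [[0, 0, -50], [0.195, 0.063, 0], 1]]}}

```text
t: 2.2
eef_pos: [471.0, -251.8, 244.8]
tcp_rot: [3.141, 0.0, 2.122]
ft_force: [0.0, -0.5, 0.7]
opening: 0.998
grip_force: 0.0
```

```bash
python3 -c "
from h import *
to([590.6,-86.3,245])"
```

```text
t 2.2 pos [ 471.  -251.8  244.8] rpy° [1.7999e+02 3.0000e-02 1.2157e+02] j [-0.61  0.33  1.74 -0.    1.07 -1.17] F [ 0.  -0.5  0.7] M [ 0.02 -0.14  0.05] op 0.998 grip 0.0
shift m [ 0.0784  0.1886 -0.0002]
```

Call:
{"method": "move_arm", "body": {"plan": [[[0, 0, -10], [0.016, 0.038, 0], 1], [[0, 0, -20], [0.031, 0.0755, 0], 1], [[0, 0, -30], [0.047, 0.113, 0], 1], [[0, 0, -40], [0.063, 0.151, 0], 1], [[0, 0, -50], [0.0784, 0.1886, 0], 1]]}}

```text
t: 2.82
eef_pos: [591.5, -86.8, 244.7]
tcp_rot: [-3.141, 0.0, 2.995]
ft_force: [-0.1, -0.8, 0.4]
opening: 0.997
grip_force: 0.0
```

Call:
{"method": "move_arm", "body": {"plan": [[[0, 0, -10], [0, 0, 0.0], 1], [[0, 0, -10], [0, 0, 0.02], 1]]}}

```text
t: 3.08
eef_pos: [591.6, -87.6, 225.4]
tcp_rot: [-3.141, 0.002, -3.116]
ft_force: [-0.3, 0.6, -0.7]
opening: 0.997
grip_force: 0.0
```

Run:
```python
from h import *
to(H)
s=eyes.read_camera("side");t=eyes.read_camera("top")
a=np.hstack([cv2.resize(s["img"][120:220,220:320],None,fx=4,fy=4),cv2.resize(t["img"][130:230,240:340],None,fx=4,fy=4)])
cv2.imwrite("pics/c3.png",a[:,:,::-1])
```

```text
t 3.08 pos [591.6 -87.6 225.4] rpy° [-1.7995e+02  1.4000e-01 -1.7854e+02] j [-0.26  0.44  1.62 -0.    1.08 -1.85] F [-0.3  0.6 -0.7] M [ 0.08 -0.17  0.  ] op 0.997 grip 0.0
shift m [0.0012 0.0014 0.0794]
```

View pics/c3.png

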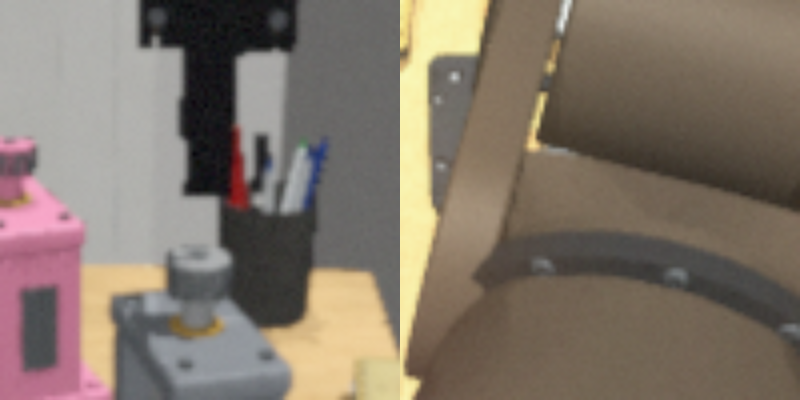

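The fingers are centred over the grey head: side crop finger at about column 210/4+220, head at about 199/4+220, which agrees within a couple of mm. I'll descend and close.

Call:
{"method": "move_arm", "body": {"plan": [[[0, 0, 0], [0.001, 0.001, 0.04], 1], [[0, 0, 0], [0.001, 0.001, 0.07], 1], [[0, 0, 0], [0.001, 0.001, 0.079], 1], [[0, 0, 0], [0.001, 0.001, 0.079], 1]]}}

```text
t: 3.68
eef_pos: [590.1, -87.2, 146.1]
tcp_rot: [-3.141, 0.0, -3.12]
ft_force: [-0.7, 0.1, -0.3]
opening: 1.0
grip_force: 0.0
```

Call:
{"method": "move_arm", "body": {"plan": [[[0, 0, 0], [0, 0, 0], -1], [[0, 0, 0], [0, 0, 0], -1], [[0, 0, 0], [0, 0, 0], -1], [[0, 0, 0], [0, 0, 0], -1], [[0, 0, 0], [0, 0, 0], -1]]}}

```text
t: 4.3
eef_pos: [589.8, -87.1, 145.7]
tcp_rot: [-3.141, 0.0, -3.12]
ft_force: [0.2, 0.4, 0.3]
opening: 0.533
grip_force: 0.0
```

Call:
{"method": "move_arm", "body": {"plan": [[[0, 0, 0], [0, 0, 0], -1], [[0, 0, 0], [0, 0, 0], -1], [[0, 0, 0], [0, 0, 0], -1]]}}

```text
t: 4.68
eef_pos: [589.7, -85.0, 145.6]
tcp_rot: [3.139, -0.0, -3.12]
ft_force: [0.4, 13.4, 1.3]
opening: 0.351
grip_force: 30.0
```

```bash
python3 -c "
from h import *
to(H)"
```

```text
t 4.67 pos [589.7 -85.  145.6] rpy° [ 1.7983e+02 -2.0000e-02 -1.7877e+02] j [-0.26  0.53  1.71  0.    0.91 -1.85] F [ 0.4 13.4  1.3] M [ 2.44 -0.34 -0.01] op 0.351 grip 30.0
shift m [-0.0009 -0.0013 -0.0004]
```

Gripped: opening 33 mm, grip 30 N. The head pulled the tool 2 mm in +y, so I'll take up that offset while turning clockwise.

Call:
{"method": "move_arm", "body": {"plan": [[[0, 0, 5], [0, 0.002, 0], -1], [[0, 0, 15], [0, 0.002, 0], -1], [[0, 0, 25], [0, 0.002, 0], -1], [[0, 0, 35], [0, 0.002, 0], -1], [[0, 0, 45], [0, 0.002, 0], -1]]}}

```text
t: 5.3
eef_pos: [590.0, -84.0, 145.6]
tcp_rot: [3.14, -0.001, 2.372]
ft_force: [3.0, 8.7, -1.0]
opening: 0.353
grip_force: 30.0
```

```bash
python3 -c "
from h import *
to([590,-85,146])"
```

```text
t 5.3 pos [590.  -84.  145.6] rpy° [ 1.7992e+02 -3.0000e-02  1.3592e+02] j [-0.25  0.53  1.71  0.    0.91 -1.06] F [ 3.   8.7 -1. ] M [ 1.36 -0.6   0.  ] op 0.353 grip 30.0
shift m [-0.0007 -0.0007 -0.0004]
```

Call:
{"method": "move_arm", "body": {"plan": [[[0, 0, 10], [0.0005, 0.0012, 0], -1], [[0, 0, 20], [0.0005, 0.0012, 0], -1], [[0, 0, 30], [0.0005, 0.0012, 0], -1], [[0, 0, 40], [0.0005, 0.0012, 0], -1], [[0, 0, 50], [0.0005, 0.0012, 0], -1]]}}

```text
t: 5.92
eef_pos: [591.0, -83.6, 145.6]
tcp_rot: [3.14, -0.0, 1.5]
ft_force: [5.9, 2.8, -2.2]
opening: 0.351
grip_force: 30.0
```

```bash
python3 -c "
from h import *
to([590,-85,146])"
```

```text
t 5.92 pos [591.  -83.6 145.6] rpy° [ 1.799e+02 -2.000e-02  8.592e+01] j [-0.25  0.53  1.71  0.    0.91 -0.18] F [ 5.9  2.8 -2.2] M [ 0.4  -0.9   0.09] op 0.351 grip 30.0
shift m [-0.0015 -0.0009 -0.0004]
```

Call:
{"method": "move_arm", "body": {"plan": [[[0, 0, 10], [0.0005, 0.001, 0], -1], [[0, 0, 20], [0.0005, 0.001, 0], -1], [[0, 0, 30], [0.0005, 0.001, 0], -1], [[0, 0, 40], [0.0005, 0.001, 0], -1], [[0, 0, 50], [0.0005, 0.001, 0], -1]]}}

```text
t: 6.55
eef_pos: [591.9, -84.0, 145.6]
tcp_rot: [3.14, -0.001, 0.627]
ft_force: [3.8, -3.8, -2.0]
opening: 0.35
grip_force: 30.0
```

```bash
python3 -c "
from h import *
to([590,-85,146])"
```

```text
t 6.55 pos [591.9 -84.  145.6] rpy° [ 1.799e+02 -4.000e-02  3.592e+01] j [-0.25  0.53  1.7  -0.    0.91  0.69] F [ 3.8 -3.8 -2. ] M [-0.65 -0.59  0.05] op 0.35 grip 30.0
shift m [-0.0021 -0.0003 -0.0004]
```

Call:
{"method": "move_arm", "body": {"plan": [[[0, 0, 8], [0, 0, 0], -1], [[0, 0, 16], [0, 0, 0], -1], [[0, 0, 24], [0, 0, 0], -1]]}}

```text
t: 6.92
eef_pos: [592.1, -84.5, 145.6]
tcp_rot: [3.14, -0.002, 0.209]
ft_force: [3.0, -6.5, -3.0]
opening: 0.353
grip_force: 30.0
```

```bash
python3 -c "
from h import *
to([590,-85,146])"
```

```text
t 6.92 pos [592.1 -84.5 145.6] rpy° [ 1.7988e+02 -9.0000e-02  1.1990e+01] j [-0.25  0.53  1.7  -0.    0.91  1.11] F [ 3.  -6.5 -3. ] M [-1.05 -0.66  0.08] op 0.353 grip 30.0
shift m [-0.0022  0.0001 -0.0004]
```

Call:
{"method": "move_arm", "body": {"plan": [[[0, 0, 6], [0.0002, 0.001, 0], -1], [[0, 0, 12], [0.0002, 0.001, 0], -1]]}}

```text
t: 7.18
eef_pos: [592.2, -84.8, 145.6]
tcp_rot: [3.141, -0.001, 0.001]
ft_force: [1.7, -2.3, -1.3]
opening: 0.35
grip_force: 30.0
```

```bash
python3 -c "
from h import *
to([592,-85,146])"
```

```text
t 7.17 pos [592.2 -84.8 145.6] rpy° [ 1.7996e+02 -7.0000e-02  5.0000e-02] j [-0.25  0.53  1.7  -0.    0.91  1.32] F [ 1.7 -2.3 -1.3] M [-0.29 -0.42  0.03] op 0.35 grip 30.0
shift m [-0.0002  0.0002 -0.0004]
```

Call:
{"method": "move_arm", "body": {"plan": [[[0, 0, 5], [0, 0, 0], -1], [[0, 0, 10], [0, 0, 0], -1]]}}

```text
t: 7.42
eef_pos: [592.1, -85.0, 145.6]
tcp_rot: [3.141, -0.001, -0.172]
ft_force: [0.4, -3.4, -0.1]
opening: 0.353
grip_force: 30.0
```

```bash
python3 -c "
from h import *
to([592,-85,146])"
```

```text
t 7.42 pos [592.1 -85.  145.6] rpy° [ 1.7995e+02 -7.0000e-02 -9.8800e+00] j [-0.25  0.53  1.7  -0.    0.91  1.49] F [ 0.4 -3.4 -0.1] M [-0.54 -0.14  0.51] op 0.353 grip 30.0
shift m [-0.0001  0.     -0.0004]
```

Call:
{"method": "move_arm", "body": {"plan": [[[0, 0, 5], [0, 0, 0], -1], [[0, 0, 10], [0, 0, 0], -1]]}}

```text
t: 7.68
eef_pos: [592.1, -85.2, 145.8]
tcp_rot: [3.14, -0.002, -0.346]
ft_force: [2.8, -5.3, 2.7]
opening: 0.35
grip_force: 30.0
```

```bash
python3 -c "
from h import *
to([592,-85,146])"
```

```text
t 7.67 pos [592.1 -85.2 145.8] rpy° [ 1.7993e+02 -9.0000e-02 -1.9840e+01] j [-0.25  0.53  1.7  -0.    0.91  1.67] F [ 2.8 -5.3  2.7] M [-0.86 -0.3   0.69] op 0.35 grip 30.0
shift m [-0.0001 -0.0001 -0.0002]
```

The moment jumped from 0.03 to 0.5 and 0.7 N m and levelled off after about 190°, matching the image estimate, so the screw is seated and the fingers are slipping. I'll open and regrasp to clear any wind-up before backing off.

Call:
{"method": "move_arm", "body": {"plan": [[[0, 0, 6], [0, 0, 0], -1], [[0, 0, 6], [0, 0, 0], -1], [[0, 0, 6], [0, 0, 0], -0.1], [[0, 0, 6], [0.0002, 0.0003, 0], -0.1], [[0, 0, 6], [0.0002, 0.0003, 0], -0.1]]}}

```text
t: 8.3
eef_pos: [591.7, -84.6, 145.5]
tcp_rot: [3.142, 0.0, -0.449]
ft_force: [0.1, 0.2, 0.1]
opening: 0.447
grip_force: 0.0
```

Run:
```python
from h import *
to([592,-85,146])
s=eyes.read_camera("side")
a=cv2.resize(s["img"][165:215,240:300],None,fx=10,fy=10,interpolation=cv2.INTER_CUBIC)
cv2.imwrite("pics/c4.png",a[:,:,::-1])
```

```text
t 8.3 pos [591.7 -84.6 145.5] rpy° [ 1.800e+02  1.000e-02 -2.575e+01] j [-0.25  0.53  1.7   0.    0.91  1.77] F [0.1 0.2 0.1] M [0.05 0.08 0.02] op 0.447 grip 0.0
shift m [ 0.0004  0.0002 -0.0005]
```

View pics/c4.png

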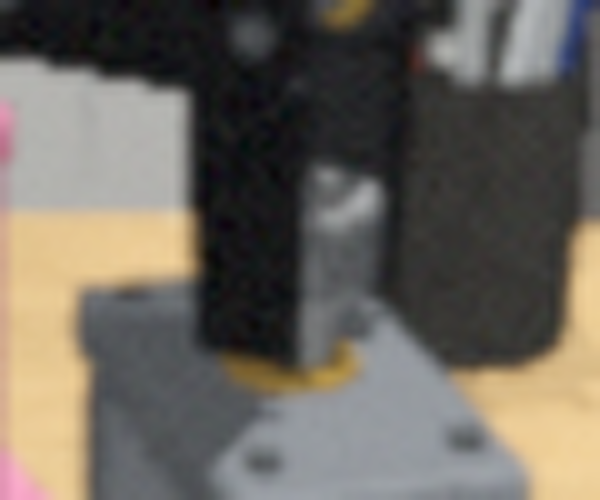

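In the crop, the head's index mark sits at the right rim at about (365,175), pointing along the mill's +x. That is the direction expected when seated. Regrasping now.

Call:
{"method": "move_arm", "body": {"plan": [[[0, 0, 0], [0, 0, 0], -1], [[0, 0, 0], [0, 0, 0], -1], [[0, 0, 0], [0, 0, 0], -1], [[0, 0, 0], [0, 0, 0], -1]]}}

```text
t: 8.85
eef_pos: [591.6, -85.0, 145.6]
tcp_rot: [3.141, 0.0, -0.45]
ft_force: [-2.4, -3.8, 1.0]
opening: 0.346
grip_force: 30.0
```

```bash
python3 -c "
from h import *
to([592,-85,146])"
```

```text
t 8.85 pos [591.6 -85.  145.6] rpy° [ 1.7997e+02  1.0000e-02 -2.5760e+01] j [-0.25  0.53  1.7  -0.    0.91  1.77] F [-2.4 -3.8  1. ] M [-0.7   0.44  0.02] op 0.346 grip 30.0
shift m [ 0.0004 -0.0002 -0.0004]
```

Now back off 90° anticlockwise, from yaw -25.8° to +64.2°, slowly at the end.

Call:
{"method": "move_arm", "body": {"plan": [[[0, 0, -5], [0, 0, 0], -1], [[0, 0, -14], [0, 0, 0], -1], [[0, 0, -24], [0, 0, 0], -1], [[0, 0, -34], [0, 0, 0], -1], [[0, 0, -44], [0, 0, 0], -1]]}}

```text
t: 9.48
eef_pos: [591.6, -84.6, 145.6]
tcp_rot: [-3.141, 0.0, 0.324]
ft_force: [-2.3, -1.6, 0.8]
opening: 0.353
grip_force: 30.0
```

Call:
{"method": "move_arm", "body": {"plan": [[[0, 0, -10], [0, 0, 0], -1], [[0, 0, -20], [0, 0, 0], -1], [[0, 0, -30], [0, 0, 0], -1], [[0, 0, -40], [0, 0, 0], -1], [[0, 0, -46], [0, 0, 0], -1]]}}

```text
t: 10.1
eef_pos: [591.2, -84.2, 145.6]
tcp_rot: [-3.14, -0.0, 1.126]
ft_force: [-3.4, 0.1, 2.8]
opening: 0.351
grip_force: 30.0
```

Call:
{"method": "move_arm", "body": {"plan": [[[0, 0, 0], [0, 0, 0], -1], [[0, 0, 0], [0, 0, 0], -1]]}}

```text
t: 10.35
eef_pos: [591.3, -84.2, 145.6]
tcp_rot: [-3.14, -0.0, 1.119]
ft_force: [-4.8, 3.1, 4.2]
opening: 0.353
grip_force: 30.0
```

Run:
```python
from h import *
to([592,-85,146])
s=eyes.read_camera("side")
a=cv2.resize(s["img"][165:215,240:300],None,fx=10,fy=10,interpolation=cv2.INTER_CUBIC)
cv2.imwrite("pics/c5.png",a[:,:,::-1])
```

```text
t 10.35 pos [591.3 -84.2 145.6] rpy° [-1.7993e+02 -1.0000e-02  6.4100e+01] j [-0.25  0.53  1.7   0.    0.91  0.2 ] F [-4.8  3.1  4.2] M [0.41 0.86 0.08] op 0.353 grip 30.0
shift m [-0.0004  0.001  -0.0004]
```

View pics/c5.png

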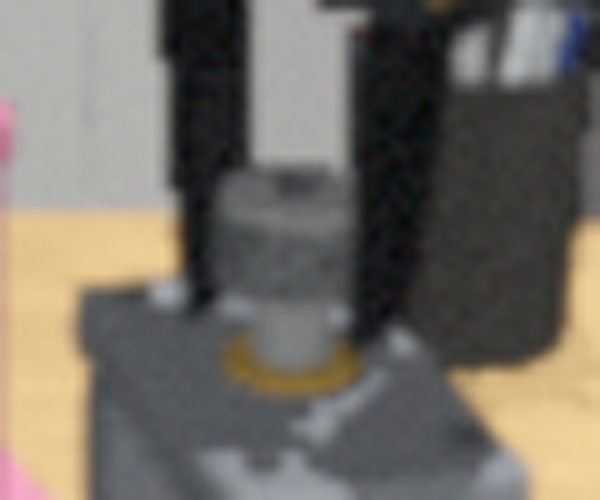

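The crop shows the head held between both fingers, with the index mark towards the back rim, as expected. The tool turned back 89.9° and is at rest, so I'm handing in.

```bash
python3 -c "
from cell import env
print(env.job_done())"
```

```text
the job is handed in; nothing more can be done
None
```

The thumbscrew was turned clockwise about 190° until the torque showed it had seated and the fingers slipped, then backed off 89.9° by the tool's reading; the job is handed in with the screw at rest in a 30 N grip, and I didn't touch anything else.

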